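# Slide the puzzle board out over the edge of the play stand

## Task

Using only your fingertips, push the yellow toy truck sideways until it stands wholly on the green strip of the low wooden stand, out of the puzzle board's way. Then slide the thin puzzle board towards the far edge until its yellow end band, all of it and no more, hangs over that edge, square with it, so that a child sitting there can get a hand under it. Only push: do not lift either one, tip the truck, let the board bump the truck, or disturb the other toys.

Things in the scene. Friction and masses are not known exactly. Their poses are not given: they have to be found in the camera images.
- stand: low wooden play stand fixed to the table, 320 mm deep (its x) by 400 mm wide (its y), flat top 60 mm above the table, open underneath. Origin at the centre of its footprint, at table height; its x points away from the robot to the far edge, its y to the robot's left, turned by at most 0.25 rad. A flush green painted strip 130 mm wide runs along the whole left side of the top, from y = 70 mm to the left rim at y = 200 mm
- stand_edge (a point): middle of the stand's far top edge, 160 mm along the stand's x from its origin, 60 mm up; axes parallel to the stand's
- board: thin plywood puzzle board lying loose on the stand, 130 mm (its x) by 120 mm (its y), 8 mm thick, about 0.1 kg, dragging on the stand with ordinary friction; origin at the centre of its underside, its x towards the end with the yellow band, which starts turned to the far edge (within 0.2 rad of the stand's x). The yellow band is painted across the far 40 mm (x = 25 to 65 mm); red, blue and white shapes are painted flush behind it
- board_line (a point): middle of the board's yellow band's inner border line, on the top face, 25 mm from the board's centre along its x and 40 mm short of its far end: it belongs right above the far edge of the stand
- truck: small yellow toy truck with a red load bed, 80 mm long (its y), 44 mm wide over the wheels (its x), 52 mm high, about 0.12 kg; its wheels do not turn, so it slides and stays where it is left. It stands on the stand between the board and the far edge, cab (its +y) towards the green strip within 0.2 rad of the stand's y; flat tail at y = -40 mm, from 7 to 41 mm above the stand. Origin at the centre of its underside
- puzzle_box: red wooden puzzle box with hinged lid, fixed on the table, 130 x 180 mm, 84 mm high with a brass knob on the lid to about 120 mm; origin at the centre of its underside
- small_cup: small orange silicone building cup, upside down, 44 mm across and 34 mm high, standing on the stand along its right (-y) rim; origin at the centre of its underside
- cup_stack: stack of three upside-down silicone cups, 84 mm across and 102 mm high, on the table; origin at the centre of its underside
- caddy: open blue hard plastic crayon caddy, 120 x 180 x 70 mm, crayons to 91 mm, on the table; origin at the centre of its underside
- pencil_cup: white ceramic pencil cup, 80 mm across and 100 mm high, pencils to 170 mm, on the table; origin at the centre of its underside
Not all that is in view belongs to the job. Of the things shaped like the board, the plywood one is meant. What is meant by the truck is not white, and is the larger of those in its own colour.

How it is judged:
On the way, in this order (a step that is already met when the one before it is completed fails the run):
1. the truck has been pushed onto the green strip, standing upright (y of truck in the frame of stand between 0.107 and 0.165 m and x of truck in the frame of stand between -0.145 and 0.145 m and height (world z) of truck between 0.05 and 0.07 m and angle between truck's own z axis and vertical below 0.15 rad), for 0.2 s.
2. the board has been slid out until its yellow band hangs over the far edge (x of board_line in the frame of stand_edge between -0.008 and 0.008 m and angle between the x axis of board and the x axis of stand, either way round below 0.12 rad and angle between board's own z axis and vertical below 0.08 rad and height (world z) of board between 0.05 and 0.07 m), for 0.2 s.
At the end, for the whole second after the job is handed in: Truck upright on the stand, its centre 107 to 165 mm left of the stand's middle line (on the green strip to within 4 mm); board flat on the stand, the middle of its band's inner line within 8 mm of the far edge and square to it within 0.12 rad; both at rest (all of step 1 and all of step 2 and linear speed of each of truck, board below 0.01 m/s); the robot touches nothing.
It fails at once if the board is lifted or falls (height (world z) of board above 0.075 m or height (world z) of board below 0.045 m or angle between board's own z axis and vertical above 0.25 rad).
It fails at once if the truck is lifted, tipped over or falls off the stand (height (world z) of truck above 0.075 m or height (world z) of truck below 0.045 m or angle between truck's own z axis and vertical above 0.5 rad).
It fails at once if the board bumps the truck (contact force between board and truck above 0.5 N).
It fails at once if another toy is disturbed (distance of any of small_cup, cup_stack, caddy, pencil_cup from where it was at the start of the episode above 0.02 m or angle between any of small_cup, cup_stack, caddy, pencil_cup's own z axis and vertical above 0.3 rad or contact force between any of the arm, the fingers and puzzle_box above 3 N).
It also fails if it takes over 64 s, if anything falls off the work surface, if the arm or the gripper's body presses on something with over 40 N, if the wrist force passes 120 N, or if a joint passes its speed limit or range.

## Robot

A 6-joint arm with a two-finger parallel gripper is mounted at the origin on the work surface. World frame = base frame: x ahead of the robot, y to its left, z up, the work surface at z = 0. Lengths are in m, angles in rad, forces in N, time in s.
With the tool pointing down it reaches from about 0.3 to 0.875 m from the base axis. Payload 6.4 kg.
Tool frame: the origin (TCP) lies on the centre line of the jaws, within the pads' length; the fingertips stand 25 mm ahead of it and the grasp point (between the pads) lies 6 mm ahead of it; z points along the fingers, y is the line along which they close (so a half turn about z gives the same grasp; the last joint's range is limited). The gripper opens to 85 mm and grips with 20 to 120 N. Pads are 22 mm wide; open, the fingers measure 114 mm over their backs; the gripper's body (76 mm by 85 mm) begins 54 mm behind the grasp point. The pads swing forward as they close: fully open they stand 13 mm farther back than shut.
Start: joints at [0.988, 0.181, 1.607, -0, 1.354, -0.206], TCP at [0.212, 0.535, 0.256] pointing down, gripper open.
Joint ranges: [-2.99, 2.99], [-0.89, 2.07], [0.3, 2.58], [-1.14, 4.28], [0, 2.63], [-3.12, 3.12]. Speed limits (rad/s): [2.57, 2.57, 3.01, 3.14, 3.14, 3.14].

## Interface

Orientations are given as a unit quaternion [w, x, y, z].
In Python, from bench import get_obs, camera, hand_in, spot_in gives the robot as it stands.
- The arm moves only by the shell command python3 -m jog 'ROWS'. ROWS is JSON, one flat list of numbers, 7 for each row, row after row: the shift along the tool's x, y, z in m, then the turn, a rotation vector about the tool's x, y, z in rad, then the closure, from 0 (fully open) to 1 (shut). A call has 1 to 20 rows; each row is the pose to reach, as a shift and turn from the pose commanded when the call began, along the tool's axes at that moment; what a row does not reach only later rows make up. A row lasts 1/8 s, in which the tool goes at most 62.5 mm and 10.7 degrees, less where a joint would pass 70% of its speed; a pose out of reach is approached as far as the arm can. A call with a gripper value outside its range is refused whole. The fingers move at their own pace and stop on an object; the grip force is fixed at half the most. Time passes only in rows, so rows that repeat a pose let the fingers close. It gives the time, the measured TCP pose, the force, the opening and the grip force at its end, in the units of the state.
- get_obs(): the state, without advancing time (a new reading comes with each control period).
- camera(name): name is "scene" or "top" or "wrist"; returns a dict with "frame" (420x560x3 uint8, red, green, blue), "mtx" (3x3 intrinsics, pixels), "distortion" ([k1, k2, p1, p2, k3] as OpenCV has them; the pictures are not rectified), "extrinsics" (4x4, takes a point from camera to world coordinates). Camera axes: x right, y up, looking along -z (the intrinsics and any distortion apply to the point x, -y, -z); pixel columns grow to the right and rows downward; lengths in m; the calibration is good to about 2 mm. A picture is of the moment at which its call begins. There is no depth.
- hand_in(): hands the job in; it is judged then, once.
Trained networks look in a picture, given as the dict that the camera call returned (one of the last four; its "shot" number tells which), for a name from the list of things; names that differ only in an ending like _2 or _b are one class to them, and where a whole thing is asked for, a point or a joint stands for the part that bears it (a point fixed in the world has none). Each returns a list of dicts, best first, with "confidence" (0 to 1); they miss things now and then, are a little off and sometimes report something else, mostly with a low value. They report only what shows in the picture. A call takes as long as a camera call. They do not tell look-alikes from the thing itself.
- spot_in(picture, name): "xyz" ([x, y, z] in m, in world coordinates, good to about 4 mm: the middle of the surface that is visible of it).
The state is a dict: "time_s": time; "q": joint angles; "dq": joint speeds; "joint_efforts": joint torques, N m; "eef_pos": TCP position; "eef_rot": TCP orientation; "wrist_force": force on the tool from outside, world axes, zero at the start; "torque": the same for the moment, N m; "opening": opening from 0.0 (shut) to 1.0 (fully open); "grasp_force": force on a finger pad.
Only numpy, scipy, OpenCV 4.12 (cv2) and the standard library are available. Lean on these libraries where they do the work, as an engineer would, in place of code of your own. Each camera call takes 0.05 s, during which the arm holds its last target. There are 200 camera calls.

## Working session

There is one attempt and no reset: what is moved stays moved. The work goes in short steps, Python scripts to look and compute and a shell command to move; the robot and the scene stay as the last step left them, time stands still between calls to the robot, and variables do not carry over. Pictures are saved under pics/ and viewed, at most 10 in all, crops included, and the job is handed in when it is done.

```bash
mkdir -p pics; ls; cat > h.py <<'E'
import numpy as np, cv2
from bench import get_obs, camera, hand_in, spot_in
def pix2w(c,uv,z):
    n=cv2.undistortPoints(np.array(uv,float).reshape(-1,1,2),np.array(c["mtx"]),np.array(c["distortion"])).reshape(-1,2)
    T=np.array(c["extrinsics"]);d=np.c_[n[:,0],-n[:,1],-np.ones(len(n))]@T[:3,:3].T;o=T[:3,3]
    return o+d*((z-o[2])/d[:,2])[:,None]
def save(c,n): cv2.imwrite(f"pics/{n}.png",np.array(c["frame"])[:,:,::-1])
E
python3 - <<'E'
from h import *
o=get_obs();print(o["eef_pos"],o["eef_rot"])
for n in("top","scene"):
    c=camera(n);save(c,n+"0");print(n,np.round(c["extrinsics"],3).tolist())
    for k in("stand","board","board_line","truck","puzzle_box","small_cup","cup_stack","caddy","pencil_cup"):
        print(k,[(np.round(d["xyz"],3).tolist(),round(d["confidence"],2)) for d in spot_in(c,k)])
E
```

```text
pics
[0.21128424 0.5342514  0.25540943] [-3.16365855e-04  1.87283335e-01  9.82305576e-01 -7.79126255e-04]
top [[-0.017, 0.996, -0.088, 0.515], [-1.0, -0.017, -0.009, -0.036], [-0.01, 0.088, 0.996, 1.382], [0.0, 0.0, 0.0, 1.0]]
stand [([0.552, -0.062, 0.061], 0.94)]
board [([0.522, -0.148, 0.067], 0.81), ([0.824, 0.072, 0.007], 0.73), ([0.586, -0.403, 0.073], 0.4)]
board_line [([0.826, 0.07, 0.009], 0.88), ([0.522, -0.15, 0.065], 0.6)]
truck [([0.713, 0.219, 0.038], 0.78), ([0.65, -0.109, 0.089], 0.71), ([0.831, -0.094, 0.024], 0.52)]
puzzle_box [([0.411, -0.479, 0.082], 0.73)]
small_cup [([0.552, -0.063, 0.063], 0.61), ([0.547, -0.266, 0.093], 0.59)]
cup_stack [([0.592, -0.402, 0.072], 0.66)]
caddy [([0.446, 0.473, 0.032], 0.66)]
pencil_cup [([0.614, 0.384, 0.068], 0.94)]
scene [[0.838, -0.298, 0.457, 1.273], [0.546, 0.461, -0.7, -1.051], [-0.001, 0.836, 0.549, 0.886], [0.0, 0.0, 0.0, 1.0]]
stand [([0.577, -0.178, 0.063], 0.66)]
board [([0.829, 0.062, 0.01], 0.74), ([0.523, -0.154, 0.07], 0.71)]
board_line [([0.828, 0.065, 0.01], 0.97), ([0.523, -0.15, 0.073], 0.88)]
truck [([0.654, -0.115, 0.095], 0.96), ([0.841, -0.102, 0.023], 0.86), ([0.717, 0.218, 0.031], 0.62)]
puzzle_box [([0.446, -0.507, 0.085], 0.7)]
small_cup [([0.556, -0.272, 0.084], 0.71)]
cup_stack [([0.615, -0.434, 0.058], 0.77)]
caddy [([0.454, 0.434, 0.052], 0.65)]
pencil_cup [([0.615, 0.358, 0.072], 0.67)]
```

View pics/top0.png

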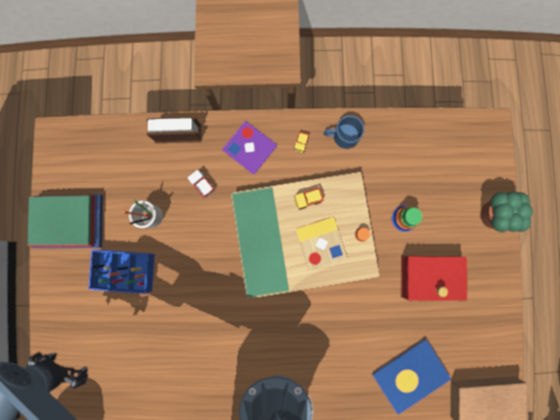

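View pics/scene0.png

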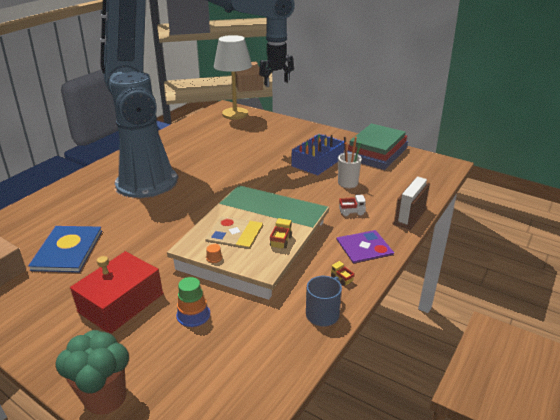

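The top view shows the stand from about (234,192) to (378,277), with the truck at (310,197), the plywood board at (321,240) and the cup at (363,234). The small yellow truck at (302,141), the white truck at (200,182) and the purple board at (249,147) are decoys. Next I'll fit the poses by colour.

```bash
cat >> h.py <<'E'
import sys
def fit(c,lo,hi,z,box=None,n=1):
    """min-area rects in world xy of HSV colour blobs at height z; box=(xmin,xmax,ymin,ymax) world"""
    hsv=cv2.cvtColor(np.array(c["frame"]),cv2.COLOR_RGB2HSV)
    m=cv2.inRange(hsv,np.array(lo),np.array(hi)); out=[]
    m=cv2.morphologyEx(m,cv2.MORPH_OPEN,np.ones((3,3)))
    for k in sorted(cv2.findContours(m,cv2.RETR_EXTERNAL,cv2.CHAIN_APPROX_NONE)[0],key=cv2.contourArea,reverse=True)[:12]:
        w=pix2w(c,k.reshape(-1,2),z)[:,:2]; r=cv2.minAreaRect((w*1000).astype(np.float32))
        if box is None or (box[0]<r[0][0]/1000<box[1] and box[2]<r[0][1]/1000<box[3]):
            out.append((np.round(r[0],1),np.round(r[1],1),round(r[2],1),cv2.boundingRect(k)))
    return out[:n]
def rel(pos,yaw_x):
    """shift (tool axes) and tool-z turn from the present pose to TCP pos, tool x at world angle yaw_x, tool down"""
    from scipy.spatial.transform import Rotation as R
    o=get_obs();q=o["eef_rot"];r=R.from_quat([q[1],q[2],q[3],q[0]])
    t=R.from_matrix(np.array([[np.cos(yaw_x),np.sin(yaw_x),0],[np.sin(yaw_x),-np.cos(yaw_x),0],[0,0,-1]]).T)
    return np.round(r.inv().apply(np.array(pos)-o["eef_pos"]),4),np.round((r.inv()*t).as_rotvec(),3)
E
python3 - <<'E'
from h import *
c=camera("top")
B=(0.3,.8,-.35,.15)
print("green",fit(c,(50,60,30),(90,255,255),.06,B,2))
print("yellow",fit(c,(22,150,120),(33,255,255),.068,B,4))
print("wood",fit(c,(8,40,150),(24,140,255),.06,B,3))
print("corners",pix2w(c,[(234,192),(362,172),(378,277),(248,296)],.06)[:,:2])
cr=cv2.resize(np.array(c["frame"])[160:310,220:400],None,fx=4.4,fy=4,interpolation=cv2.INTER_CUBIC)[:,:,::-1];cv2.imwrite("pics/crop1.png",cr)
print(rel((0.50,-0.12,0.36),np.radians(98.9)))
E
```

```text
green [(array([529.,  37.]), array([309. , 120.6]), 8.2, (233, 189, 55, 107))]
yellow []
wood [(array([651.2, -77.5]), array([1709.9, 1299.7]), 86.3, (32, 0, 528, 420))]
corners [[ 0.67930921  0.11274569]
 [ 0.73362301 -0.2758748 ]
 [ 0.41673469 -0.31414306]
 [ 0.36783218  0.07406424]]
(array([-0.5091, -0.5026, -0.1037]), array([-0.   ,  0.   ,  1.039]))
```

View pics/crop1.png

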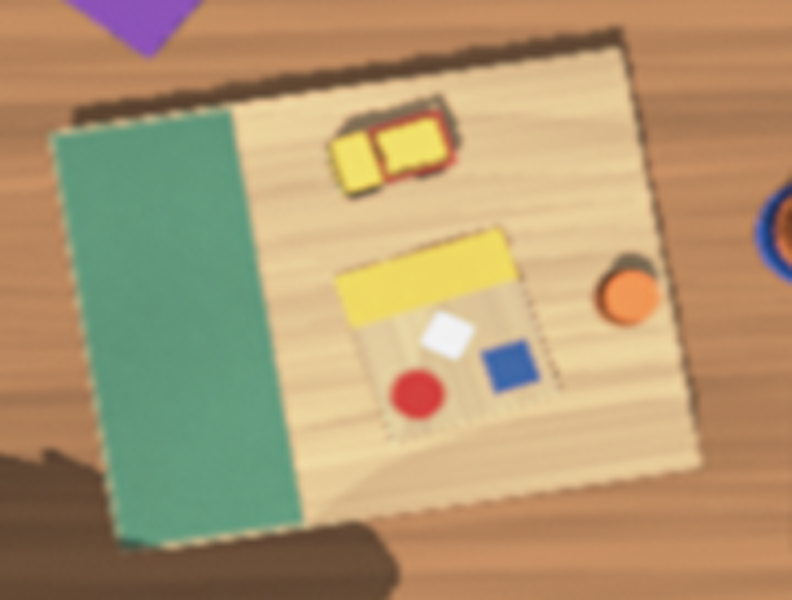

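The crop shows the stand turned by about 8°, with the truck's tail facing right at crop pixel (452,140). The board is turned a little more than the stand, and the cup is at (630,297). I'll move over the stand for a closer wrist view.

```bash
python3 -m jog '[-0.25,-0.25,-0.10,0,0,0.5,0.8, -0.25,-0.25,-0.10,0,0,0.5,0.8, -0.25,-0.25,-0.10,0,0,0.5,0.8, -0.25,-0.25,-0.10,0,0,0.5,0.8, -0.25,-0.25,-0.10,0,0,0.5,0.8, -0.509,-0.503,-0.104,0,0,1.039,0.8, -0.509,-0.503,-0.104,0,0,1.039,0.8, -0.509,-0.503,-0.104,0,0,1.039,0.8, -0.509,-0.503,-0.104,0,0,1.039,0.8, -0.509,-0.503,-0.104,0,0,1.039,0.8, -0.509,-0.503,-0.104,0,0,1.039,0.8, -0.509,-0.503,-0.104,0,0,1.039,0.8, -0.509,-0.503,-0.104,0,0,1.039,0.8, -0.509,-0.503,-0.104,0,0,1.039,0.8, -0.509,-0.503,-0.104,0,0,1.039,0.8]'
python3 - <<'E'
from h import *
c=camera("wrist");save(c,"w1");print(np.round(c["extrinsics"],3).tolist(),get_obs()["opening"])
t=camera("top")
f=lambda L:pix2w
P=lambda L:[(u/4.4+220-.4,v/4+160-.4) for u,v in L]
for n,L,z in(("stand",[(52,134),(622,46),(700,466),(120,548)],.06),("board",[(333,277),(503,228),(562,390),(388,437)],.068),("line",[(357,328),(521,283)],.068),("tail",[(440,115),(455,163)],.1)):
    w=pix2w(t,P(L),z)[:,:2];print(n,np.round(w,4).tolist(),w.mean(0))
E
```

```text
time_s: 2.92
eef_pos: [0.4995, -0.1192, 0.3605]
eef_rot: [0.0, 0.65, 0.76, 0.0]
wrist_force: [-0.4, 0.4, 0.0]
opening: 0.197
grasp_force: 0.0
[[0.988, -0.15, -0.041, 0.49], [0.156, 0.955, 0.254, -0.054], [0.001, -0.257, 0.966, 0.477], [0.0, 0.0, 0.0, 1.0]] 0.19732781810192868
stand [[0.6761, 0.1206], [0.7364, -0.2728], [0.4194, -0.3163], [0.3661, 0.0774]] [ 0.54949916 -0.09776804]
board [[0.5648, -0.0698], [0.5992, -0.1856], [0.4782, -0.2225], [0.4458, -0.1045]] [ 0.5219916  -0.14557953]
line [[0.5267, -0.0852], [0.558, -0.1968]] [ 0.54232299 -0.14098608]
tail [[0.6806, -0.1424], [0.6452, -0.1514]] [ 0.66288665 -0.14689419]
```

View pics/w1.png

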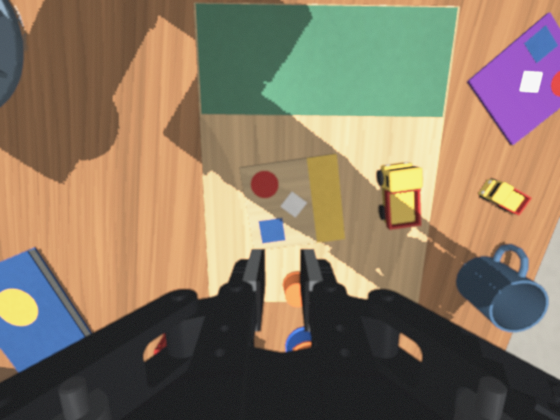

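```bash
python3 - <<'E'
from h import *
c=camera("wrist")
S=pix2w(c,[(458,7),(196,4),(443,116),(202,114)],.06)[:,:2];print("stand far-left, near-left, green far, green near",np.round(S,4).tolist())
print("ang far-near",np.degrees(np.arctan2(*(S[0]-S[1])[::-1])),np.degrees(np.arctan2(*(S[2]-S[3])[::-1])),np.linalg.norm(S[0]-S[1]),np.linalg.norm(S[0]-S[2]))
a=np.radians(8.3);X=np.array([np.cos(a),np.sin(a)]);Y=np.array([-X[1],X[0]])
C1=(S[0]+S[1])/2-.2*Y;C2=(S[2]+S[3])/2-.07*Y;print("centre est",C1,C2)
C=np.array([.5495,-.099])
loc=lambda w:np.round(np.c_[(w-C)@X,(w-C)@Y],4).tolist()
print("board FL FR NR NL(approx)",loc(pix2w(c,[(333,155),(345,239),(250,248),(241,167)],.068)[:,:2]))
print("line",loc(pix2w(c,[(307,157),(317,242)],.068)[:,:2]))
print("truck tail rim",loc(pix2w(c,[(386,229),(421,226)],.101)[:,:2]),"cab top",loc(pix2w(c,[(381,167),(419,164)],.105)[:,:2]))
print("wheels",loc(pix2w(c,[(380,177),(383,211)],.068)[:,:2]))
print("cup spot",loc(np.array([[.5515,-.269]])), "TCP",loc(np.array([get_obs()["eef_pos"][:2]])))
print("top stand",loc(np.array([[0.6761, 0.1206], [0.7364, -0.2728], [0.4194, -0.3163], [0.3661, 0.0774]])))
print("top board",loc(np.array([[0.5648, -0.0698], [0.5992, -0.1856], [0.4782, -0.2225], [0.4458, -0.1045]])))
E
```

```text
stand far-left, near-left, green far, green near [[0.6753, 0.1216], [0.3662, 0.0756], [0.6934, -0.0014], [0.3845, -0.0478]]
ang far-near 8.459983783185127 8.544233163617891 0.3125460676472357 0.12429857780880815
centre est [ 0.54963555 -0.09929941] [ 0.54906251 -0.09385292]
board FL FR NR NL(approx) [[0.0151, 0.0248], [0.0383, -0.0914], [-0.0957, -0.1065], [-0.1059, 0.0078]]
line [[-0.0189, 0.0219], [-0.0009, -0.0964]]
truck tail rim [[0.0829, -0.0656], [0.1274, -0.0611]] cab top [[0.0676, 0.0139], [0.1131, 0.018]]
wheels [[0.0795, -0.0033], [0.088, -0.0501]]
cup spot [[-0.0226, -0.1685]] TCP [[-0.0523, -0.0129]]
top stand [[0.157, 0.199], [0.1599, -0.199], [-0.1601, -0.1962], [-0.156, 0.201]]
top board [[0.0194, 0.0267], [0.0367, -0.0929], [-0.0884, -0.1119], [-0.1034, 0.0095]]
```

```bash
cat >> h.py <<'E'
A=np.radians(8.4);C=np.array([.5495,-.098]);SX=np.array([np.cos(A),np.sin(A)]);SY=np.array([-SX[1],SX[0]])
W=lambda x,y,z:[*(C+x*SX+y*SY),z]
loc=lambda w:np.round(np.c_[(np.atleast_2d(w)[:,:2]-C)@SX,(np.atleast_2d(w)[:,:2]-C)@SY],4).tolist()
E
python3 - <<'E'
from h import *
print(rel(W(.100,-.105,.20),A+np.pi/2),rel(W(.100,-.105,.093),A+np.pi/2))
E
```

```text
(array([-0.0926,  0.1514,  0.1607]), array([0.  , 0.  , 0.01])) (array([-0.0926,  0.1514,  0.2677]), array([0.  , 0.  , 0.01]))
```

```bash
python3 -m jog '[-0.093,0.151,0.161,0,0,0.01,0.8, -0.093,0.151,0.161,0,0,0.01,0.8, -0.093,0.151,0.161,0,0,0.01,0.8, -0.093,0.151,0.161,0,0,0.01,0.8, -0.093,0.151,0.161,0,0,0.01,0.8, -0.093,0.151,0.200,0,0,0.01,0.8, -0.093,0.151,0.235,0,0,0.01,0.8, -0.093,0.151,0.255,0,0,0.01,0.8, -0.093,0.151,0.266,0,0,0.01,0.8, -0.093,0.151,0.268,0,0,0.01,0.8, -0.093,0.151,0.268,0,0,0.01,0.8]'
python3 - <<'E'
from h import *
c=camera("wrist");save(c,"w2");o=get_obs();print(loc(o["eef_pos"]),rel(W(.100,.085,.093),A+np.pi/2))
E
```

```text
time_s: 4.45
eef_pos: [0.6641, -0.1892, 0.0937]
eef_rot: [0.001, 0.654, 0.756, 0.0]
wrist_force: [-0.7, -0.1, -0.3]
opening: 0.198
grasp_force: 0.0
[[0.1001, -0.107]] (array([ 0.192 , -0.0004,  0.0006]), array([ 0.002,  0.001, -0.002]))
```

View pics/w2.png

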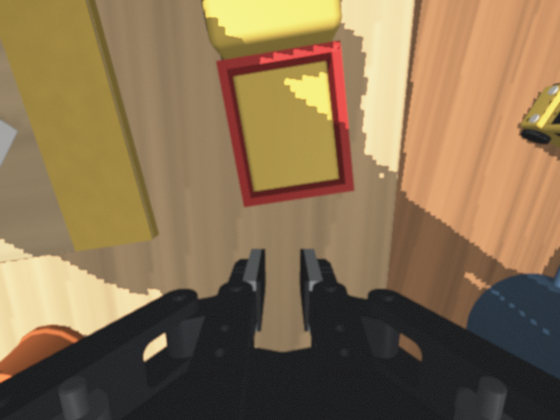

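The fingers stand behind the tail with no contact: the tail edge runs (245,206)–(352,188) and the fingertips are at (258–308,250). I'll push along tool x, offset by 4 mm to centre on the tail.

```bash
python3 -m jog '[0.010,0.004,0,0,0,0,0.8, 0.020,0.004,0,0,0,0,0.8, 0.030,0.004,0,0,0,0,0.8, 0.040,0.004,0,0,0,0,0.8, 0.050,0.004,0,0,0,0,0.8, 0.062,0.004,0,0,0,0,0.8, 0.074,0.004,0,0,0,0,0.8, 0.086,0.004,0,0,0,0,0.8, 0.098,0.004,0,0,0,0,0.8, 0.110,0.004,0,0,0,0,0.8, 0.122,0.004,0,0,0,0,0.8, 0.134,0.004,0,0,0,0,0.8, 0.146,0.004,0,0,0,0,0.8, 0.146,0.004,0,0,0,0,0.8]'
python3 - <<'E'
from h import *
c=camera("wrist");save(c,"w3");o=get_obs();print(loc(o["eef_pos"]))
E
```

```text
time_s: 6.25
eef_pos: [0.6458, -0.0425, 0.092]
eef_rot: [-0.001, 0.654, 0.757, -0.0]
wrist_force: [-0.2, 0.4, 0.6]
opening: 0.198
grasp_force: 0.0
[[0.1034, 0.0402]]
```

View pics/w3.png

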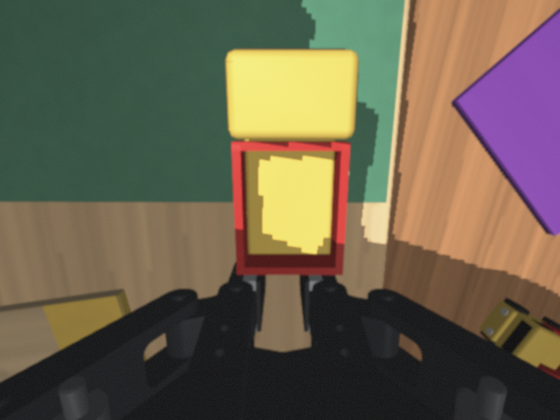

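The truck is square to the fingers: its tail is at row 272 and the green border at row 202. About 45 mm is left to push.

```bash
python3 -m jog '[0.010,0,0,0,0,0,0.8, 0.020,0,0,0,0,0,0.8, 0.028,0,0,0,0,0,0.8, 0.036,0,0,0,0,0,0.8, 0.042,0,0,0,0,0,0.8, 0.046,0,0,0,0,0,0.8, 0.046,0,0,0,0,0,0.8, 0.040,0,0,0,0,0,0.8, 0.020,0,0,0,0,0,0.8, 0.000,0,0,0,0,0,0.8, 0,0,-0.05,0,0,0,0.8, 0,0,-0.10,0,0,0,0.8, 0,0,-0.15,0,0,0,0.8, 0,0,-0.18,0,0,0,0.8, 0,0,-0.18,0,0,0,0.8]'
python3 - <<'E'
from h import *
c=camera("wrist");save(c,"w4");o=get_obs();print(loc(o["eef_pos"]),o["eef_pos"])
print("truck",[(loc(d["xyz"]),np.round(d["xyz"],3)) for d in spot_in(c,"truck")])
t=camera("top");print("truck",[(loc(d["xyz"]),np.round(d["xyz"],3)) for d in spot_in(t,"truck")])
E
```

```text
time_s: 8.18
eef_pos: [0.6479, -0.0459, 0.2761]
eef_rot: [0.003, 0.655, 0.756, 0.001]
wrist_force: [-0.0, -0.0, -0.1]
opening: 0.196
grasp_force: 0.0
[[0.1039, 0.0378]] [ 0.64676406 -0.04541981  0.27338073]
truck [([[0.2816, -0.034]], array([ 0.833, -0.09 ,  0.026])), ([[0.1089, 0.1357]], array([0.637, 0.052, 0.101]))]
truck [([[0.2064, 0.288]], array([0.712, 0.217, 0.037])), ([[0.2845, -0.035]], array([ 0.836, -0.091,  0.025])), ([[0.1014, 0.1166]], array([0.633, 0.032, 0.086]))]
```

View pics/w4.png

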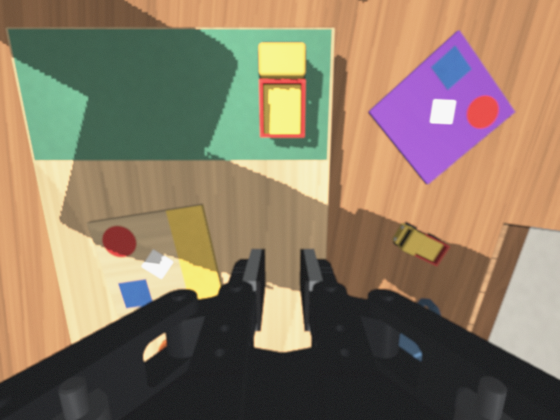

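The truck stands on the strip, at about (283,90) within green rows 30–160. Next I'll check its numbers and set up for the board.

```bash
python3 - <<'E'
from h import *
c=camera("wrist")
print("truck rim tail",loc(pix2w(c,[(261,137),(306,137)],.101)),"cab top front",loc(pix2w(c,[(258,43),(305,43)],.108)),"green border",loc(pix2w(c,[(35,160),(327,160)],.06)),"far edge",loc(pix2w(c,[(333,28),(327,160)],.06)))
print("board FL FR? line",loc(pix2w(c,[(203,206),(221,291),(168,210),(92,219)],.068)))
print(get_obs()["q"][5],rel(W(-.13,-.041,.20),A),rel(W(-.13,-.041,.085),A))
E
```

```text
truck rim tail [[0.084, 0.101], [0.1246, 0.1009]] cab top front [[0.0835, 0.1758], [0.122, 0.1757]] green border [[-0.1578, 0.0776], [0.1501, 0.0768]] far edge [[0.1515, 0.2007], [0.1501, 0.0768]]
board FL FR? line [[0.0184, 0.0293], [0.0323, -0.0712], [-0.0194, 0.0249], [-0.1027, 0.0151]]
-0.39588048277026205 (array([-0.0809, -0.2322,  0.0707]), array([-0.004,  0.002,  1.569])) (array([-0.081 , -0.2319,  0.1857]), array([-0.004,  0.002,  1.569]))
```

```bash
python3 -m jog '[-0.081,-0.232,0.03,0,0,0.8,0.5, -0.081,-0.232,0.03,0,0,0.8,0.5, -0.081,-0.232,0.03,0,0,0.8,0.5, -0.081,-0.232,0.03,0,0,0.8,0.5, -0.081,-0.232,0.03,0,0,1.57,0.5, -0.081,-0.232,0.03,0,0,1.57,0.5, -0.081,-0.232,0.07,0,0,1.57,0.5, -0.081,-0.232,0.11,0,0,1.57,0.5, -0.081,-0.232,0.15,0,0,1.57,0.5, -0.081,-0.232,0.165,0,0,1.57,0.5, -0.081,-0.232,0.175,0,0,1.57,0.5, -0.081,-0.232,0.175,0,0,1.57,0.5, -0.081,-0.232,0.175,0,0,1.57,0.5]'
python3 - <<'E'
from h import *
c=camera("wrist");save(c,"w5");o=get_obs();print(loc(o["eef_pos"]),o["eef_pos"],rel(W(-.13,-.041,.085),A))
E
```

```text
time_s: 10.05
eef_pos: [0.4291, -0.1581, 0.0984]
eef_rot: [0.001, 0.997, 0.073, 0.001]
wrist_force: [0.4, -0.3, -0.3]
opening: 0.499
grasp_force: 0.0
[[-0.1278, -0.0419]] [ 0.42914928 -0.15807629  0.09844582] (array([-0.0022, -0.0009,  0.0134]), array([ 0.002, -0.002, -0.   ]))
```

View pics/w5.png

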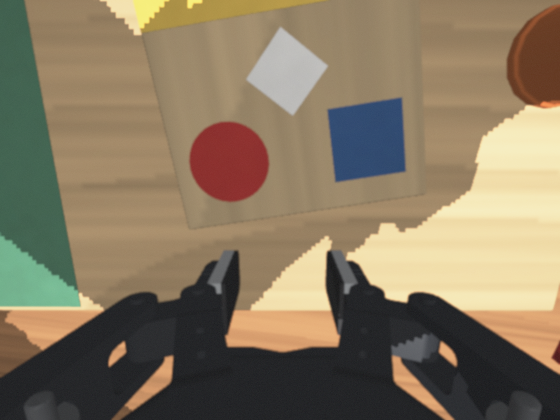

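The board's near edge runs (190,228)–(424,193), about 12 mm to the right of the fingers' centre. I'll shift by 10 mm and lower carefully.

```bash
python3 -m jog '[0,0.010,0,0,0,0,0.5, 0,0.010,0.005,0,0,0,0.5, 0,0.010,0.010,0,0,0,0.5, 0,0.010,0.010,0,0,0,0.5]'; python3 -m jog '[0,0,0.002,0,0,0,0.5, 0,0,0.003,0,0,0,0.5, 0,0,0.003,0,0,0,0.5]'; python3 -m jog '[0,0,0.002,0,0,0,0.5, 0,0,0.002,0,0,0,0.5]'
```

```text
time_s: 10.6
eef_pos: [0.4292, -0.167, 0.0866]
eef_rot: [-0.001, 0.997, 0.073, -0.001]
wrist_force: [-0.0, -0.5, -0.2]
opening: 0.499
grasp_force: 0.0
time_s: 10.98
eef_pos: [0.4298, -0.1673, 0.0842]
eef_rot: [-0.0, 0.997, 0.073, -0.0]
wrist_force: [0.1, 0.2, 0.2]
opening: 0.498
grasp_force: 0.0
time_s: 11.22
eef_pos: [0.43, -0.1675, 0.0831]
eef_rot: [0.0, 0.997, 0.073, 0.0]
wrist_force: [-2.1, 1.6, 9.4]
opening: 0.5
grasp_force: 4.8
```

The tips touch the stand at TCP z ≈ 0.083. I'll raise by 2.5 mm and push, leaving a margin.

```bash
python3 -m jog '[0,0,-0.0025,0,0,0,0.5, 0,0,-0.0025,0,0,0,0.5, 0.010,0,-0.0025,0,0,0,0.5, 0.018,0,-0.0025,0,0,0,0.5, 0.026,0,-0.0025,0,0,0,0.5, 0.034,0,-0.0025,0,0,0,0.5, 0.042,0,-0.0025,0,0,0,0.5, 0.050,0,-0.0025,0,0,0,0.5, 0.060,0,-0.0025,0,0,0,0.5, 0.070,0,-0.0025,0,0,0,0.5, 0.080,0,-0.0025,0,0,0,0.5, 0.090,0,-0.0025,0,0,0,0.5, 0.100,0,-0.0025,0,0,0,0.5, 0.110,0,-0.0025,0,0,0,0.5, 0.120,0,-0.0025,0,0,0,0.5, 0.130,0,-0.0025,0,0,0,0.5, 0.140,0,-0.0025,0,0,0,0.5, 0.148,0,-0.0025,0,0,0,0.5, 0.154,0,-0.0025,0,0,0,0.5, 0.154,0,-0.0025,0,0,0,0.5]'
python3 - <<'E'
from h import *
c=camera("wrist");save(c,"w6");o=get_obs();print(loc(o["eef_pos"]),o["eef_pos"])
t=camera("top");cr=cv2.resize(np.array(t["frame"])[160:310,220:400],None,fx=4.4,fy=4,interpolation=cv2.INTER_CUBIC)[:,:,::-1];cv2.imwrite("pics/crop6.png",cr)
E
```

```text
time_s: 13.72
eef_pos: [0.5826, -0.145, 0.0848]
eef_rot: [0.0, 0.997, 0.073, 0.0]
wrist_force: [0.3, -0.5, 0.8]
opening: 0.504
grasp_force: 0.0
[[0.0256, -0.0512]] [ 0.58231113 -0.14494771  0.08472986]
```

View pics/w6.png

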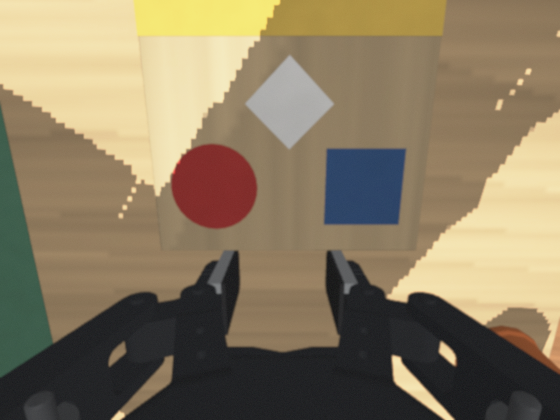

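The board is square to the fingers, with its line at row 36 and near edge at row 250. I'll push 22 mm more, back off, and measure the line against the far edge from above.

```bash
python3 - <<'E'
from h import *
c=camera("wrist");print("line",loc(pix2w(c,[(140,36),(440,36)],.068)),"near edge",loc(pix2w(c,[(160,250),(418,250)],.068)))
E
python3 -m jog '[0.008,0,0,0,0,0,0.5, 0.015,0,0,0,0,0,0.5, 0.020,0,0,0,0,0,0.5, 0.022,0,0,0,0,0,0.5, 0.022,0,0,0,0,0,0.5, 0.022,0,0,0,0,0,0.5]'
python3 -m jog '[-0.02,0,0,0,0,0,0.5, -0.02,0,0,0,0,0,0.5, -0.03,0,-0.06,0,0,0,0.5, -0.03,0,-0.12,0,0,0,0.5, -0.03,0,-0.12,0,0,0,0.5, -0.03,0,-0.12,0,0,0,0.5]'
python3 - <<'E'
from h import *
c=camera("wrist");save(c,"w7");o=get_obs();print(loc(o["eef_pos"]),o["eef_pos"])
F=cv2.cvtColor(np.array(c["frame"]),cv2.COLOR_RGB2HSV)
T=np.array(c["extrinsics"])
from numpy.linalg import inv
def proj(p):
    q=inv(T)@np.r_[p,1];p=np.array([[q[0],-q[1],-q[2]]])
    return cv2.projectPoints(p,np.zeros(3),np.zeros(3),np.array(c["mtx"]),np.array(c["distortion"]))[0].ravel()
for y in(-.15,-.13,-.08,-.05,-.02,.0,.04,.06):
    z=.068 if -.11<y<.01 else .06
    s=[]
    for x in np.arange(.125,.215,.003):
        u,v=np.round(proj(W(x,y,z))).astype(int)
        if 0<=u<560 and 0<=v<420:s.append("%d:%s"%(round(x*1000),",".join(map(str,F[v,u]))))
    print(y," ".join(s))
E
```

```text
line [[0.1275, 0.0049], [0.1274, -0.112]] near edge [[0.0384, 0.0062], [0.0384, -0.1135]]
time_s: 14.62
eef_pos: [0.6039, -0.1418, 0.0848]
eef_rot: [-0.0, 0.997, 0.073, 0.0]
wrist_force: [-0.3, 0.8, -0.2]
opening: 0.501
grasp_force: 0.0
time_s: 15.38
eef_pos: [0.5745, -0.1461, 0.2048]
eef_rot: [0.0, 0.997, 0.073, 0.0]
wrist_force: [0.2, -0.1, -0.1]
opening: 0.499
grasp_force: 0.0
[[0.017, -0.0509]] [ 0.57378668 -0.14582324  0.20365378]
-0.15 125:17,92,156 128:18,90,150 131:17,90,147 134:16,91,148 137:17,90,150 140:17,91,146 143:17,90,142 146:17,89,140 149:17,89,135 152:18,89,137 155:17,90,142 158:14,116,110 161:14,121,114 164:14,117,111 167:13,116,110 170:13,119,120 173:13,118,121 176:13,118,123 179:13,118,121
-0.13 125:17,91,157 128:17,91,152 131:17,90,148 134:16,91,149 137:17,90,150 140:18,92,147 143:16,89,143 146:17,90,142 149:17,91,138 152:17,91,137 155:17,90,142 158:15,116,112 161:14,116,112 164:13,119,114 167:13,115,109 170:14,119,111 173:13,118,119 176:13,120,121 179:13,118,123
-0.08 125:18,80,144 128:18,80,143 131:18,80,143 134:18,80,143 137:19,80,143 140:18,83,142 143:18,78,
[... 819 characters left out ...]
,97,240 152:27,131,246 155:27,132,246 158:27,132,246 161:27,131,245 164:27,132,245 167:27,132,245 170:27,133,245 173:27,131,245 176:27,133,245
0.04 125:23,69,243 128:22,70,244 131:22,70,244 134:23,69,244 137:22,72,243 140:23,68,244 143:22,70,244 146:22,72,242 149:22,69,244 152:23,69,244 155:23,66,245 158:15,107,145 161:13,121,116 164:14,122,134 167:13,125,200 170:14,125,194 173:14,124,218 176:13,125,215 179:13,126,211
0.06 125:22,70,243 128:23,69,243 131:23,68,244 134:23,68,244 137:22,73,243 140:23,67,244 143:23,67,244 146:21,76,241 149:22,70,243 152:23,68,244 155:23,66,244 158:15,103,146 161:14,120,115 164:13,127,177 167:13,124,205 170:13,124,198 173:13,125,194 176:14,125,217 179:13,125,215
```

At this height the line reads 149 mm and the edge about 157 mm, so 8 mm is left.

```bash
python3 -m jog '[0,0,0.06,0,0,0,0.5, 0,0,0.10,0,0,0,0.5, 0,0,0.12,0,0,0,0.5, 0,0,0.12,0,0,0,0.5, 0.010,0,0.12,0,0,0,0.5, 0.020,0,0.12,0,0,0,0.5, 0.027,0,0.12,0,0,0,0.5, 0.032,0,0.12,0,0,0,0.5, 0.036,0,0.12,0,0,0,0.5, 0.038,0,0.12,0,0,0,0.5, 0.038,0,0.12,0,0,0,0.5, 0.038,0,0.12,0,0,0,0.5, 0.015,0,0.12,0,0,0,0.5, 0.010,0,0.12,0,0,0,0.5, 0,0,0.06,0,0,0,0.5, 0,0,-0.03,0,0,0,0.5, 0.0,0,-0.03,0,0,0,0.5, 0.0,0,-0.03,0,0,0,0.5]'
cat > m.py <<'E'
from h import *
from numpy.linalg import inv
for nm in("wrist","top"):
    c=camera(nm);save(c,"m_"+nm);T=np.array(c["extrinsics"]);F=cv2.cvtColor(np.array(c["frame"]),cv2.COLOR_RGB2HSV).astype(float)
    def prof(xs,y,z):
        P=np.array([(inv(T)@np.r_[W(x,y,z),1])[:3]*[1,-1,-1] for x in xs])
        uv=cv2.projectPoints(P,np.zeros(3),np.zeros(3),np.array(c["mtx"]),np.array(c["distortion"]))[0].reshape(-1,2).astype(np.float32)
        return cv2.remap(F.astype(np.float32),uv[:,:1],uv[:,1:],cv2.INTER_LINEAR)[:,0]
    xs=np.arange(.125,.19,.0005)
    def edge(y,z,ch):   # strongest step of a channel
        p=np.convolve(prof(xs,y,z)[:,ch],np.r_[np.ones(8),-np.ones(8)],"valid");i=np.argmax(abs(p));return round(1000*(xs[i]+.0038),1),round(p[i]/8)
    print(nm,"line(sat)",[(y,)+edge(y,.068,1) for y in(-.10,-.08,-.065,-.04,-.02,-.005)])
    print(nm,"edge(sat)",[(y,)+edge(y,.06,1) for y in(-.17,-.15,-.13,.03,.045,.06)])
E
python3 m.py
```

```text
time_s: 17.68
eef_pos: [0.5761, -0.1469, 0.2383]
eef_rot: [0.002, 0.997, 0.073, 0.003]
wrist_force: [0.1, 0.5, -1.2]
opening: 0.504
grasp_force: 0.0
wrist line(sat) [(-0.1, np.float64(156.8), 57), (-0.08, np.float64(156.8), 57), (-0.065, np.float64(156.8), 59), (-0.04, np.float64(156.8), 60), (-0.02, np.float64(156.8), 52), (-0.005, np.float64(156.8), 54)]
wrist edge(sat) [(-0.17, np.float64(157.3), 25), (-0.15, np.float64(157.3), 23), (-0.13, np.float64(157.3), 24), (0.03, np.float64(156.8), 40), (0.045, np.float64(156.8), 39), (0.06, np.float64(157.3), 38)]
top line(sat) [(-0.1, np.float64(158.3), 36), (-0.08, np.float64(152.8), 40), (-0.065, np.float64(156.8), 36), (-0.04, np.float64(158.8), 36), (-0.02, np.float64(158.3), 35), (-0.005, np.float64(158.3), 34)]
top edge(sat) [(-0.17, np.float64(159.3), 14), (-0.15, np.float64(159.3), 12), (-0.13, np.float64(159.8), 13), (0.03, np.float64(161.8), 17), (0.045, np.float64(162.3), 15), (0.06, np.float64(163.3), 16)]
```

View pics/m_wrist.png

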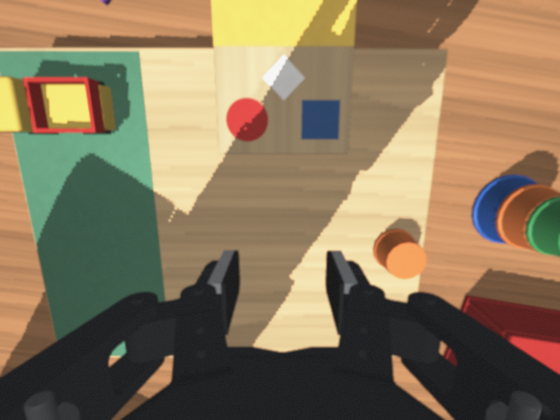

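The last view shows the line at row 47, level with the far edge at row 48, and the board square to it. The truck is wholly on the green, the cup is undisturbed and the gripper is clear, so I'll hand in.

```bash
python3 -c "
from bench import hand_in;print(hand_in())"
```

```text
the job is handed in; nothing more can be done
None
```

I handed the job in at about 18 s on the robot's clock, with no verdict returned: the truck stands on the green strip, and the board's yellow band hangs over the far edge, square with it, its inner line within about 1 mm of the edge in the wrist view and 1–7 mm short in the noisier top view (8 mm allowed).

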